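# Wedge the press mould open and hold it

## Robot

A 6-joint arm with a two-finger parallel gripper is mounted at the origin on the work surface. World frame = base frame: x ahead of the robot, y to its left, z up, the work surface at z = 0. Lengths are in m, angles in rad, forces in N, time in s.
With the tool pointing down it reaches from about 0.375 to 0.9 m from the base axis. Payload 3.1 kg.
Tool frame: the origin (TCP) lies on the centre line of the jaws, within the pads' length; the fingertips stand 22 mm ahead of it and the grasp point (between the pads) lies 3 mm ahead of it; z points along the fingers, y is the line along which they close (so a half turn about z gives the same grasp; the last joint's range is limited). The gripper opens to 85 mm and grips with 20 to 120 N. Pads are 22 mm wide; open, the fingers measure 114 mm over their backs; the gripper's body (76 mm by 85 mm) begins 54 mm behind the grasp point. The pads swing forward as they close: fully open they stand 13 mm farther back than shut.
Start: joints at [1.141, 0.527, 1.433, -0, 1.181, -0.178], TCP at [0.156, 0.605, 0.253] pointing down, gripper open.
Joint ranges: [-3.08, 3.08], [-0.75, 2.2], [0.22, 2.44], [-1.43, 4.57], [0, 2.65], [-2.85, 2.85]. Speed limits (rad/s): [2.79, 2.79, 3.14, 3.14, 3.14, 3.14].

## Interface

Orientations are given as a unit quaternion [x, y, z, w].
In Python, from station import sense, eyes, job gives the robot as it stands.
- The arm moves only by the tool shift_gripper, called after "Emit:" by a JSON object that holds its "op" and its "data", one argument or row to a line. Schema: {"type":"object","properties":{"plan":{"type":"array","items":{"type":"object","properties":{"sx":{"type":"number"},"sy":{"type":"number"},"sz":{"type":"number"},"rz":{"type":"number"},"jaw":{"type":"number"}},"additionalProperties":false,"required":["jaw"]},"minItems":1,"maxItems":20},"grip_force":{"type":"number"},"only":{"type":"string"},"quiet":{"type":"boolean"},"lines":{"type":"string"}},"required":["plan"],"additionalProperties":false}. plan is a list of rows, 1 to 20 of them, each an object with the fields sx, sy, sz (the shift in fractions of the full range, 1 being 600 mm), rz (a turn about the tool's z in shares of 180 degrees (1.0 is 180 degrees)), jaw (the opening from 0.0 (shut) to 1.0 (fully open)); a field left out counts as zero (the opening has to be given); each row is the pose to reach, as a shift and turn from the pose commanded when the call began, along the tool's axes at that moment; what a row does not reach only later rows make up. A row lasts 1/10 s, in which the tool goes at most 0.05 m and 0.15 rad, less where a joint would pass 70% of its speed; a pose out of reach is approached as far as the arm can. The fingers move at their own pace and stop on an object; grip_force is the grip in N (left out, the last holds). Time passes only in rows, so rows that do not move let the fingers close. The tool returns the time, the measured TCP pose, the force, the opening and the grip force at its end. only (a regular expression) keeps the lines of the reply that match it, lines (a string "A,B") keeps lines A to B, and quiet returns only ok. A shift or turn number past 1, either way, is cut back to 1. Input that does not fit is refused with a message, and nothing moves.
- sense(): the state, without advancing time (a new reading comes with each control period).
- eyes.snapshot(name): name is "scene" or "top" or "wrist"; returns a dict with "pixels" (420x560x3 uint8, red, green, blue), "range_z" (420x560 float32, m along the optical axis (not along the pixel's ray), 0 where there is no reading), "fov_y" (degrees; the focal length in pixels is half the picture's height over the tangent of half this angle, whatever the lens; pixels are square), "cx", "cy" (the principal point, pixels), "R" (3x3) and "t" (3): a world point X has camera coordinates R X + t; the wrist camera has in their place "hand_eye" (4x4, takes a point from camera to tool coordinates, whose origin is the TCP and whose axes are the flange's). Camera axes: x right, y down, z forward; pixel columns grow to the right and rows downward; lengths in m; the calibration is good to about 2 mm. A picture is of the moment at which its call begins: read the wrist's pose just before it.
- job.sign_off(): hands the job in; it is judged then, once.
The state is a dict: "t": time; "q": joint angles; "qd": joint speeds; "tau": joint torques, N m; "tcp_pos": TCP position; "tool_rot": TCP orientation; "force": force on the tool from outside, world axes, zero at the start; "ft_torque": the same for the moment, N m; "finger_gap": opening from 0.0 (shut) to 1.0 (fully open); "gripper_force": force on a finger pad.
Only numpy, scipy, OpenCV 4.12 (cv2) and the standard library are available. Lean on these libraries where they do the work, as an engineer would, in place of code of your own. Each camera call takes 0.05 s, during which the arm holds its last target. There are 200 camera calls.

## Task

The graphite press mould on the glassworker's bench is shut. Take the aluminium wedge by its heel, push its thin end along the bench into the slot in the mould's lower half until the upper half just lifts off, about 5 mm and at no time more than a centimetre, and finish there, still firmly gripping the wedge with the upper half resting on it. Do not touch the mould with the gripper, and leave the other things on the bench where they are.

Things in the scene. Friction and masses are not known exactly. Their poses are not given: they have to be found in the camera images.
- mould: Graphite press mould, fixed, 100 (its x) x 136 (its y) mm, shut top 47 mm up. Origin: centre of underside, on the bench. Lower half 13 mm thick, split by one slot along x: 40 mm wide (y +-20), 13 mm high, from the bench to the upper half's flat underside; open only at the -x side (facing about +y in the world), closed at x = +40 mm. Pins at y = +-58 mm stand 62 mm tall. The wedge enters along +x.
- slot_mouth (a point): Middle of the slot's open mouth, at bench level: x = -50 mm, y = 0, z = 0 in the mould's frame.
- upper (a joint): Rise of the mould's upper half above the lower, m: 0 shut, up to 0.03, straight up on the guide pins. It is a 100 x 136 x 30 mm graphite block, 0.5 to 0.9 kg, with a 4 mm high steel ring on top; it sinks back under its weight. Pushing the wedge takes about 5 to 17 N.
- wedge: Loose aluminium wedge 131 mm long (x), 24 wide (y), 0.22 kg, nose towards about -y in the world. Origin: centre of flat underside. Top slopes from 4 mm high at the nose (x = +65.5) to 30 at x = -39.5; then the heel, to be gripped: 26 long, 24 wide, 46 tall, centred at x = -52.5. Lifting starts with the nose 36 mm inside the mouth, then 1 mm per 4 mm. It and the bar may have swapped places.
- wedge_nose (a point): Middle of the wedge's nose edge, at its underside: x = +65.5 mm in the wedge's frame.
- wedge_heel (a point): Middle of the heel's top face, 46 mm above the underside: x = -52.5 mm in the wedge's frame.
- bar: Bystander: loose aluminium bar of even thickness, 130 x 24 x 20 mm, no taper and no heel. Origin: centre of its underside.
- tumbler: Bystander: green glass cup, 76 mm across, 90 mm tall. Origin: centre of its underside.
- bowl: Bystander: amber glass bowl, 110 mm across, 50 mm tall. Origin: centre of its underside.
- block: Bystander: wooden shaping block, 60 x 60 x 45 mm, with a 100 mm handle along its -x. Origin: under the middle of the block.
- paddle: Bystander: graphite paddle, 240 x 70 x 14 mm, wooden handle along its -x. Origin: under its middle.
- jacks: Bystander: steel jacks (big tweezers), about 190 x 60 x 8 mm, blades along +x. Origin: under it, near its bow.
- torch: Bystander: hand torch lying flat, 220 x 30 x 30 mm, black grip along -x, brass nozzle along +x. Origin: under it, near its middle.

How it is judged:
By the outcome, as a careful person would: the job done as asked, in the order asked, and still so for the second after the job is handed in, while the arm keeps its last pose, push and grip.
It also fails if it takes over 48 s, if anything falls off the work surface, if the arm or the gripper's body presses on something with over 40 N, if the wrist force passes 120 N, or if a joint passes its speed limit or range.

## Working session

There is one attempt and no reset: what is moved stays moved. The work goes in short steps, Python scripts to look and compute and a tool call to move; the robot and the scene stay as the last step left them, time stands still between calls to the robot, and variables do not carry over. Pictures are saved under pics/ and viewed, at most 10 in all, crops included, and the job is handed in when it is done.

```bash
mkdir -p pics; ls; python3 - <<'E'
from station import sense,eyes
import cv2,pickle
s=sense();print(s)
for n in("scene","top"):
    d=eyes.snapshot(n);pickle.dump(d,open(n+"0.pkl","wb"))
    print(n,d["fov_y"],d["cx"],d["cy"],d["R"],d["t"])
    cv2.imwrite(f"pics/{n}0.png",d["pixels"][:,:,::-1])
E
```

```text
pics
{'t': 0.0, 'q': array([ 1.14045907e+00,  5.28442486e-01,  1.43393132e+00,  2.16590978e-06,
        1.18140892e+00, -1.78537983e-01]), 'qd': array([-3.75233837e-04, -4.74805839e-04, -7.59181441e-04, -1.27108232e-03,
        8.05870465e-05,  3.90218688e-04]), 'tau': array([ 6.57410292e-04, -4.42348981e+01, -1.78023577e+01, -1.64447497e-04,
        8.43127171e-03,  7.79646854e-06]), 'tcp_pos': array([0.15541992, 0.60465911, 0.2523389 ]), 'tool_rot': array([ 1.25567635e-01,  9.92084457e-01, -1.04438150e-03, -3.29199824e-04]), 'force': array([-0.25134572, -0.6514556 , -0.0695221 ]), 'ft_torque': array([0.03163808, 0.01158622, 0.04481205]), 'gripper_force': 0.0, 'finger_gap': 0.9989524805052864}
scene 51.616806648612126 278.7637000008884 211.2517255954067 [[ 0.30394987  0.95263527  0.01002561]
 [ 0.75285075 -0.23373079 -0.61529316]
 [-0.58380667  0.19456606 -0.78823462]] [-0.14026593 -0.37575648  1.33389681]
top 52.35308427853864 282.1231697301454 205.31620743333775 [[-0.02519135 -0.99967483 -0.00395398]
 [-0.97867816  0.02546839 -0.20381469]
 [ 0.20384911 -0.00126469 -0.9790015 ]] [-0.03907103  0.54228798  0.99603743]
```

View pics/scene0.png

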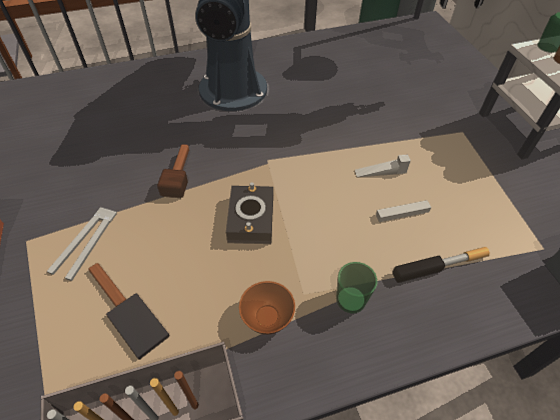

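View pics/top0.png

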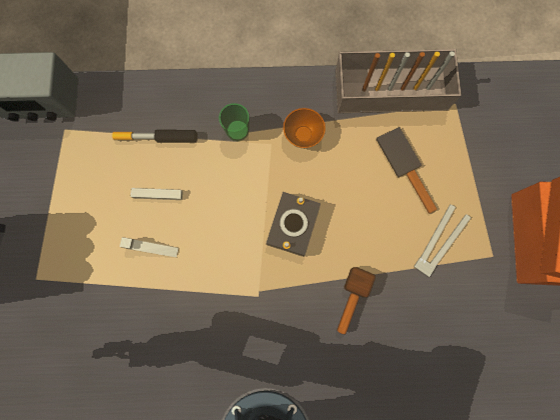

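The scene view shows the wedge, with its heel at about (404,161), nose at (357,174), and the plain bar at (404,211). In the top view the wedge heel is at (126,243), nose (178,252), and the mould is centred near (293,224).

```bash
cat > h.py <<'E'
import numpy as np,cv2,pickle
def world(d,R=None,t=None):
    f=210/np.tan(np.radians(d["fov_y"]/2)); z=d["range_z"].astype(float)
    v,u=np.mgrid[:420,:560]
    P=np.stack([(u-d["cx"])/f*z,(v-d["cy"])/f*z,z],-1)
    return (P-d["t"])@d["R"]
def ray(d,uv,h):
    f=210/np.tan(np.radians(d["fov_y"]/2)); uv=np.atleast_2d(uv).astype(float)
    D=np.c_[(uv[:,0]-d["cx"])/f,(uv[:,1]-d["cy"])/f,np.ones(len(uv))]@d["R"]
    C=-d["R"].T@d["t"]; return C+D*((h-C[2])/D[:,2])[:,None]
def rect(p):
    (c,s,a)=cv2.minAreaRect((p[:,:2]*1000).astype(np.float32)); return np.round(c,1),np.round(s,1),round(a,1)
E
python3 - <<'E'
from h import *
for n,boxes in (("top",dict(wedge=(110,230,190,265),mould=(255,180,330,265))),("scene",dict(wedge=(345,145,420,185),mould=(215,170,285,255)))):
    d=pickle.load(open(n+"0.pkl","rb")); W=world(d); px=d["pixels"].astype(int)
    sat=px.max(2)-px.min(2)
    for k,(a,b,c,e) in boxes.items():
        w=W[b:e,a:c].reshape(-1,3); s=sat[b:e,a:c].ravel(); br=px[b:e,a:c].max(2).ravel()
        bench=w[(s>45)&(np.abs(w[:,2])<.01)]; print(n,k,"bench z",np.round(np.median(bench[:,2])*1000,1),bench[:,2].std())
        if k=="wedge":
            h=w[(w[:,2]>.041)&(w[:,2]<.055)]; print(" heel",len(h),h.mean(0),np.median(h[:,2]),rect(h))
            A=w[(s<35)&(w[:,2]>.004)&(w[:,2]<.06)]; print(" all",len(A),rect(A))
        else:
            m=w[(w[:,2]>.042)&(w[:,2]<.053)]; print(" top",len(m),np.median(m[:,2]),rect(m))
            p=w[w[:,2]>.057]; print(" pins",len(p)); 
            if len(p)>3:
                _,l,c=cv2.kmeans(p[:,:2].astype(np.float32),2,None,(3,20,1e-5),5,0); print(c, p[:,2].max())
E
```

```text
top wedge bench z 1.6 0.0020016923583431254
 heel 111 [0.46006795 0.33077779 0.04675464] 0.04689397722032817 (array([460.5, 331.2]), array([27.4, 24. ]), 79.4)
 all 90 (array([449.7, 274.2]), array([119.4,  22.6]), 80.0)
top mould bench z 1.0 0.0020636428174658004
 top 1838 0.044428661084015275 (array([499.2, -80.2]), array([ 99.8, 136.5]), 70.8)
 pins 56
[[ 0.32669982 -0.05160986]
 [ 0.49848157 -0.07994235]] 1.0854939028990052
scene wedge bench z 1.4 0.0015614294776715389
 heel 87 [0.46296798 0.32791989 0.04623745] 0.04634235137029748 (array([461.9, 328.5]), array([26. , 24.8]), 77.1)
 all 636 (array([452.3, 277.8]), array([131.4,  30.3]), 79.0)
scene mould bench z 1.0 0.0014877292779535683
 top 1805 0.04424351805746281 (array([500.8, -82.2]), array([100., 139.]), 70.9)
 pins 67
[[ 1.10426    -0.21373464]
 [ 0.5107248  -0.08519492]] 0.8216295127985626
```

```bash
cat >> h.py <<'E'
from scipy.spatial.transform import Rotation as Ro
yawm=np.radians(-109.15); um=np.array([np.cos(yawm),np.sin(yawm)]); mould=np.array([.5000,-.0812]); mouth=mould-.05*um
def togo(s,xy,z,ydeg=None):
    """shift in tool axes to TCP (xy,z); turn about tool z so tool y lies at world yaw ydeg"""
    R=Ro.from_quat(s["tool_rot"]).as_matrix(); d=R.T@(np.r_[xy,z]-s["tcp_pos"])
    y=np.degrees(np.arctan2(R[1,1],R[0,1])); return np.round(d,4), None if ydeg is None else round(float(np.radians(y-ydeg)),4)
E
python3 - <<'E'
from h import *
from station import sense
d=pickle.load(open("top0.pkl","rb")); W=world(d)[185:203,125:190].reshape(-1,3); b=W[(W[:,2]>.014)&(W[:,2]<.027)]; print("bar",len(b),rect(b))
print("mouth",mouth, "final heel",mouth-.062*um)
s=sense(); print(togo(s,[.4612,.3298],.13,-10.6))
E
```

```text
bar 481 (array([589.3, 269.3]), array([129.3,  25.1]), 85.9)
mouth [ 0.51640212 -0.03396685] final heel [0.53674075 0.02460226]
(array([-0.3647, -0.1898,  0.1227]), 1.504)
```

The rows are not in the units I measure in: shifts go in shares of 600 mm and turns go in shares of 180 degrees. I convert before sending: -0.3647 m / 0.6 = -0.6078, -0.34 m / 0.6 = -0.5667, 1.504 rad / 3.1416 = 0.4787.

Emit:
{"op": "shift_gripper", "data": {
  "plan": [
    {"sx": -0.0667, "sy": -0.0333, "sz": 0.025, "rz": 0.0477, "jaw": 1},
    {"sx": -0.1333, "sy": -0.0667, "sz": 0.05, "rz": 0.0955, "jaw": 1},
    {"sx": -0.2, "sy": -0.1, "sz": 0.0667, "rz": 0.1432, "jaw": 1},
    {"sx": -0.2667, "sy": -0.1333, "sz": 0.0833, "rz": 0.191, "jaw": 1},
    {"sx": -0.3333, "sy": -0.1667, "sz": 0.1167, "rz": 0.2387, "jaw": 1},
    {"sx": -0.4, "sy": -0.2083, "sz": 0.1333, "rz": 0.2865, "jaw": 1},
    {"sx": -0.4667, "sy": -0.2417, "sz": 0.15, "rz": 0.3342, "jaw": 1},
    {"sx": -0.5167, "sy": -0.2667, "sz": 0.1667, "rz": 0.382, "jaw": 1},
    {"sx": -0.5667, "sy": -0.2917, "sz": 0.1833, "rz": 0.4297, "jaw": 1},
    {"sx": -0.6078, "sy": -0.3163, "sz": 0.2045, "rz": 0.4787, "jaw": 1},
    {"sx": -0.6078, "sy": -0.3163, "sz": 0.2045, "rz": 0.4787, "jaw": 1},
    {"sx": -0.6078, "sy": -0.3163, "sz": 0.2045, "rz": 0.4787, "jaw": 1},
    {"sx": -0.6078, "sy": -0.3163, "sz": 0.2045, "rz": 0.4787, "jaw": 1}
  ]
}}

```text
t: 1.4
tcp_pos: [0.4608, 0.3311, 0.1307]
tool_rot: [0.769, 0.639, -0.0, -0.0]
force: [-0.1, 0.8, 0.2]
finger_gap: 0.999
gripper_force: 0.0
```

```bash
python3 - <<'E'
from h import *
from station import sense,eyes
s=sense(); print(s["tcp_pos"],togo(s,[.4612,.3298],.032,-10.6),s["q"])
d=eyes.snapshot("wrist"); cv2.imwrite("pics/w1.png",d["pixels"][:,:,::-1])
T=np.eye(4);T[:3,:3]=Ro.from_quat(s["tool_rot"]).as_matrix();T[:3,3]=s["tcp_pos"];M=np.linalg.inv(T@d["hand_eye"]);d["R"]=M[:3,:3];d["t"]=M[:3,3]
W=world(d).reshape(-1,3);h=W[(W[:,2]>.041)&(W[:,2]<.053)&(np.hypot(W[:,0]-.461,W[:,1]-.33)<.035)];print(len(h),np.median(h[:,2]) if len(h) else 0,rect(h) if len(h)>5 else 0)
E
```

```text
[0.46077785 0.33109863 0.13069775] (array([-0.0012,  0.0007,  0.0987]), 0.0017) [4.26032156e-01 6.20922066e-01 1.68364099e+00 3.97515296e-04
 8.37607733e-01 6.09061280e-01]
1750 0.04619028880436583 (array([459.6, 332.3]), array([26.3, 23.9]), 79.0)
```

View pics/w1.png

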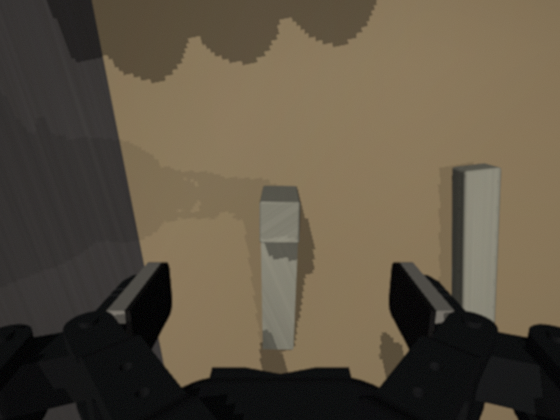

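The wrist view shows the heel centred between the fingers at about (280,218) and the nose at (278,348), with the bar well clear on the right. I'll descend and grip.

To row units: 0.098 m / 0.6 = 0.1633, 0.095 m / 0.6 = 0.1583.

Emit:
{"op": "shift_gripper", "data": {
  "plan": [
    {"sz": 0.05, "jaw": 1},
    {"sz": 0.1, "jaw": 1},
    {"sz": 0.1333, "jaw": 1},
    {"sz": 0.1583, "jaw": 1},
    {"sz": 0.1633, "jaw": 1},
    {"sz": 0.1633, "jaw": 1},
    {"sz": 0.1633, "jaw": 0.6}
  ],
  "grip_force": 60
}}

```text
t: 2.15
tcp_pos: [0.4621, 0.3312, 0.0336]
tool_rot: [0.769, 0.639, 0.001, 0.0]
force: [0.5, -0.7, 0.2]
finger_gap: 0.855
gripper_force: 0.0
```

Emit:
{"op": "shift_gripper", "data": {
  "plan": [
    {"jaw": 0},
    {"jaw": 0},
    {"jaw": 0},
    {"jaw": 0},
    {"jaw": 0},
    {"jaw": 0},
    {"jaw": 0},
    {"jaw": 0}
  ],
  "grip_force": 60
}}

```text
t: 2.95
tcp_pos: [0.4617, 0.3307, 0.0333]
tool_rot: [0.769, 0.639, 0.0, -0.0]
force: [-1.8, 0.7, 5.6]
finger_gap: 0.271
gripper_force: 59.3
```

```bash
python3 - <<'E'
from h import *
from station import sense
s=sense(); print(s["tcp_pos"],s["finger_gap"]*85,s["force"])
print(togo(s,[.447,.215],s["tcp_pos"][2],-10.6), togo(s,mouth-.143*um,s["tcp_pos"][2],-19.15))
E
```

```text
[0.46166151 0.33072133 0.03332754] 23.03794398608401 [-1.82299357  0.71501026  5.60127342]
(array([-0.1164,  0.0069, -0.    ]), -0.0003) (array([-0.2069,  0.1422, -0.    ]), 0.1489)
```

To row units: -0.2069 m / 0.6 = -0.3448, -0.116 m / 0.6 = -0.1933, 0.149 rad / 3.1416 = 0.0474.

Emit:
{"op": "shift_gripper", "data": {
  "plan": [
    {"sx": -0.0333, "jaw": 0},
    {"sx": -0.075, "sy": 0.0033, "jaw": 0},
    {"sx": -0.1167, "sy": 0.0067, "jaw": 0},
    {"sx": -0.1583, "sy": 0.01, "jaw": 0},
    {"sx": -0.1933, "sy": 0.0117, "jaw": 0},
    {"sx": -0.2167, "sy": 0.0367, "rz": 0.0064, "jaw": 0},
    {"sx": -0.2417, "sy": 0.075, "rz": 0.0127, "jaw": 0},
    {"sx": -0.2667, "sy": 0.1133, "rz": 0.0207, "jaw": 0},
    {"sx": -0.2917, "sy": 0.1517, "rz": 0.0286, "jaw": 0},
    {"sx": -0.3167, "sy": 0.19, "rz": 0.0366, "jaw": 0},
    {"sx": -0.3333, "sy": 0.2167, "rz": 0.043, "jaw": 0},
    {"sx": -0.3448, "sy": 0.237, "rz": 0.0474, "jaw": 0},
    {"sx": -0.3448, "sy": 0.237, "rz": 0.0474, "jaw": 0},
    {"sx": -0.3448, "sy": 0.237, "rz": 0.0474, "jaw": 0}
  ],
  "grip_force": 80
}}

```text
t: 4.35
tcp_pos: [0.5652, 0.1001, 0.0334]
tool_rot: [0.815, 0.58, 0.001, 0.002]
force: [2.4, -4.2, 5.0]
finger_gap: 0.268
gripper_force: 78.7
```

```bash
python3 - <<'E'
from h import *
from station import sense,eyes
s=sense(); print(s["tcp_pos"],s["finger_gap"]*85,s["force"],(s["tcp_pos"][:2]-mouth)@np.c_[um,[-um[1],um[0]]])
for n in("top","scene"):
    d=eyes.snapshot(n);pickle.dump(d,open(n+"1.pkl","wb"));W=world(d).reshape(-1,3)
    px=d["pixels"].astype(int).reshape(-1,3);loc=(W[:,:2]-mouth)@np.c_[um,[-um[1],um[0]]]
    k=(px.max(1)-px.min(1)<35)&(px.max(1)>90)&(W[:,2]>.002)&(W[:,2]<.03)&(loc[:,0]<0.01)&(loc[:,0]>-.11)&(abs(loc[:,1])<.025)
    l=loc[k]; print(n,len(l),l[:,0].max() if len(l) else 0,(l.min(0),l.max(0)) if len(l) else 0, np.polyfit(l[:,0],l[:,1],1) if len(l)>5 else 0)
cv2.imwrite("pics/s1.png",cv2.resize(d["pixels"][120:270,190:430,::-1],None,fx=3,fy=3))
E
```

```text
[0.56524255 0.10005793 0.03338918] 22.73925069983376 [ 2.37829758 -4.21548868  4.97779877] [-0.14262998  0.00217194]
top 6 -0.028416198919097926 (array([-0.10528934, -0.01056633]), array([-0.0284162 ,  0.01019551])) [0.07151976 0.00335132]
scene 425 0.0009894325712989443 (array([-0.10964231, -0.02163073]), array([0.00098943, 0.01653348])) [-0.06747046  0.00055309]
```

View pics/s1.png

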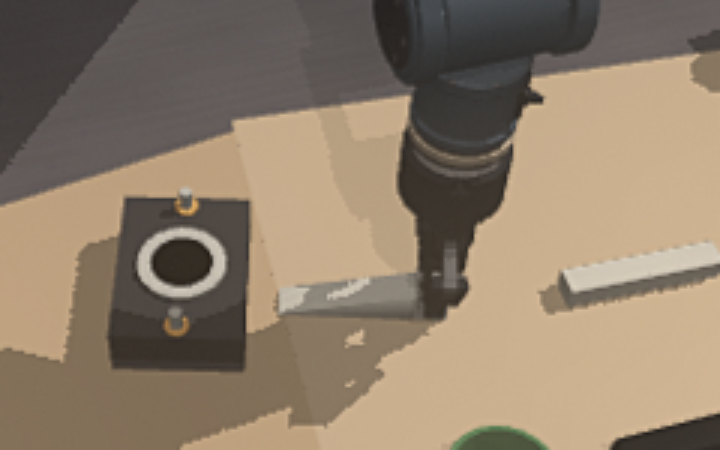

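The scene crop shows the wedge held, with its nose edge at crop (279,289) to (281,313), just short of the mould's mouth face, and roughly in line with it.

```bash
python3 - <<'E'
from h import *
d=pickle.load(open("scene1.pkl","rb"));B=np.c_[um,[-um[1],um[0]]]
g=d["pixels"][120:270,190:430]
for h,uv in ((.004,[[279,289],[281,311]]),(.0,[[281,314]])):
    p=ray(d,np.array(uv)/3+[190-.33,120-.33],h); print(p, (p[:,:2]-mouth)@B)
# side edges at mid: mould corners check
p=ray(d,np.array([[250,199],[247,347]])/3+[190-.33,120-.33],.047);print((p[:,:2]-mouth)@B)
W=world(d);ins=W[208:232,278:296]; 
m=(ins[...,2]>.0035)&(ins[...,2]<.012);q=ins[m];l=(q[:,:2]-mouth)@B;l=l[(l[:,0]<-.01)&(abs(l[:,1])<.03)]
for a in(-.03,-.025,-.02,-.015):
    s=l[(l[:,0]>=a)&(l[:,0]<a+.005)]
    if len(s):print(a,len(s),s[:,1].min(),s[:,1].max())
E
```

```text
[[ 0.51502899 -0.00741525  0.004     ]
 [ 0.53600413 -0.01259644  0.004     ]] [[-0.02463187 -0.0100072 ]
 [-0.02661813  0.01150689]]
[[ 5.35993011e-01 -1.25156946e-02  1.11022302e-16]] [[-0.02669076  0.0114699 ]]
[[ 0.00013228 -0.06584901]
 [-0.00246823  0.07632387]]
-0.03 14 -0.025344150486081084 0.013540966742720392
-0.025 1 -0.0033735819372672756 -0.0033735819372672756
-0.02 4 -0.018342538743098102 0.02771398050693331
```

To row units: -0.055 m / 0.6 = -0.0917, -0.05 m / 0.6 = -0.0833.

```bash
python3 -c "
from h import *
from station import sense
s=sense();print(togo(s,s['tcp_pos'][:2]+.055*um+np.array([-um[1],um[0]])*-.001,s['tcp_pos'][2],-19.15))"
```

```text
(array([-0.055 , -0.0011, -0.    ]), 0.0014)
```

Emit:
{"op": "shift_gripper", "data": {
  "plan": [
    {"sx": -0.0167, "jaw": 0},
    {"sx": -0.0333, "jaw": 0},
    {"sx": -0.0467, "jaw": 0},
    {"sx": -0.06, "jaw": 0},
    {"sx": -0.0733, "jaw": 0},
    {"sx": -0.0833, "jaw": 0},
    {"sx": -0.0917, "jaw": 0},
    {"sx": -0.0917, "jaw": 0},
    {"sx": -0.0917, "jaw": 0}
  ],
  "grip_force": 90
}}

```text
t: 5.35
tcp_pos: [0.5455, 0.0497, 0.0334]
tool_rot: [0.815, 0.58, 0.001, 0.0]
force: [0.6, 0.5, 6.2]
finger_gap: 0.264
gripper_force: 88.3
```

```bash
cat > look.py <<'E'
from h import *
from station import sense,eyes
s=sense();B=np.c_[um,[-um[1],um[0]]]
l=(s["tcp_pos"][:2]-mouth)@B; print("tcp",l,s["tcp_pos"][2],"nose in",l[0]+.118,s["force"],s["gripper_force"])
for n in("top","scene"):
    d=eyes.snapshot(n);r0=world(pickle.load(open(n+"0.pkl","rb")));w=world(d)
    lo=(r0[...,:2]-mould)@B
    k=(abs(lo[...,0])<.045)&(abs(lo[...,1])<.062)&(np.hypot(lo[...,0],lo[...,1])>.036)&(abs(r0[...,2]-.0445)<.006)&(w[...,2]<.08)&(w[...,2]>.03)
    print(n,k.sum(),"rise mm",np.median((w-r0)[...,2][k])*1000,np.mean((w-r0)[...,2][k])*1000)
cv2.imwrite("pics/last.png",cv2.resize(d["pixels"][120:270,190:430,::-1],None,fx=3,fy=3))
E
python3 look.py
```

```text
tcp [-8.85320410e-02  8.42889926e-06] 0.03338347369237127 nose in 0.02946795903179443 [0.5599305  0.46819274 6.19491013] 88.3349061012268
top 1101 rise mm -0.051132879767198935 -0.0381067243319069
scene 1018 rise mm 0.04300505166715887 0.02818187961462199
```

To row units: -0.018 m / 0.6 = -0.03, -0.015 m / 0.6 = -0.025.

Emit:
{"op": "shift_gripper", "data": {
  "plan": [
    {"sx": -0.005, "jaw": 0},
    {"sx": -0.01, "jaw": 0},
    {"sx": -0.015, "jaw": 0},
    {"sx": -0.02, "jaw": 0},
    {"sx": -0.025, "jaw": 0},
    {"sx": -0.03, "jaw": 0},
    {"sx": -0.03, "jaw": 0},
    {"sx": -0.03, "jaw": 0}
  ],
  "grip_force": 90
}}

```text
t: 6.25
tcp_pos: [0.541, 0.0351, 0.0334]
tool_rot: [0.815, 0.579, 0.003, 0.0]
force: [5.3, 12.4, 6.3]
finger_gap: 0.276
gripper_force: 88.1
```

```bash
python3 look.py
```

```text
tcp [-0.07327591  0.00057672] 0.033427058976882314 nose in 0.04472408705949102 [ 5.26211751 12.41429325  6.34722969] 88.05156469345093
top 1096 rise mm 1.7790302310917958 1.769507702739944
scene 1018 rise mm 1.8057127048701735 1.794380767138904
```

To row units: -0.0125 m / 0.6 = -0.0208, -0.011 m / 0.6 = -0.0183.

Emit:
{"op": "shift_gripper", "data": {
  "plan": [
    {"sx": -0.005, "jaw": 0},
    {"sx": -0.01, "jaw": 0},
    {"sx": -0.015, "jaw": 0},
    {"sx": -0.0183, "jaw": 0},
    {"sx": -0.0208, "jaw": 0},
    {"sx": -0.0208, "jaw": 0},
    {"sx": -0.0208, "jaw": 0},
    {"sx": -0.0208, "jaw": 0}
  ],
  "grip_force": 90
}}

```text
t: 7.15
tcp_pos: [0.5371, 0.0235, 0.0334]
tool_rot: [0.815, 0.579, 0.003, 0.0]
force: [6.4, 14.1, 6.4]
finger_gap: 0.272
gripper_force: 87.9
```

```bash
python3 look.py
```

```text
tcp [-0.06103962  0.00067449] 0.0334230449530322 nose in 0.05696037731139427 [ 6.38635682 14.12252836  6.37296737] 87.8886616230011
top 1101 rise mm 4.794992209815836 4.761435785014573
scene 1015 rise mm 4.936508614267463 4.922468615422974
```

View pics/last.png

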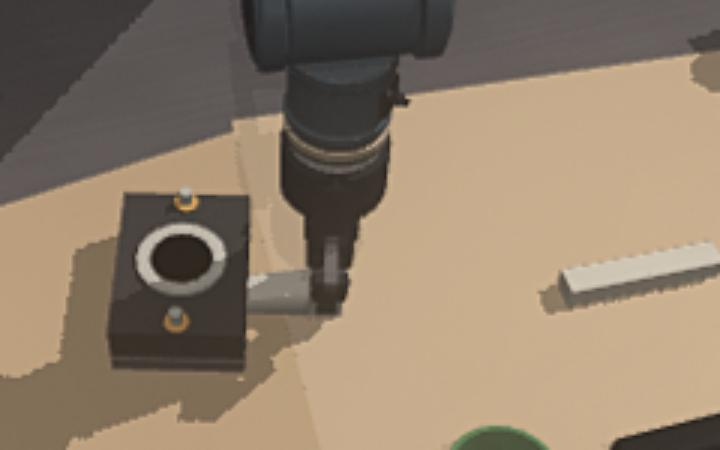

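The upper half stands about 4.85 mm up, with a gap line at crop (178,360). The wedge is in at (280,293), and the gripper is clear of the mould. I'll hold for a moment, re-check, then hand in.

Emit:
{"op": "shift_gripper", "data": {
  "plan": [
    {"jaw": 0},
    {"jaw": 0},
    {"jaw": 0},
    {"jaw": 0},
    {"jaw": 0},
    {"jaw": 0}
  ],
  "grip_force": 90
}}

```text
t: 7.85
tcp_pos: [0.5371, 0.0234, 0.0334]
tool_rot: [0.815, 0.579, 0.003, 0.0]
force: [5.6, 14.4, 5.9]
finger_gap: 0.267
gripper_force: 87.9
```

```bash
python3 look.py && python3 -c "
from station import job
print(job.sign_off())"
```

```text
tcp [-0.06102316  0.000743  ] 0.03343538886901845 nose in 0.05697684210703459 [ 5.62360911 14.42350006  5.86618921] 87.88865447044373
top 1099 rise mm 4.635469341686238 4.685371368724269
scene 1017 rise mm 4.813085578319082 4.868630045134576
the job is handed in; nothing more can be done
None
```

The wedge is in the slot with the mould's upper half resting on it, raised about 4.8 mm by both cameras, and the gripper still holds the heel at about 88 N; the job was handed in at about 8 s, with no verdict returned.

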